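Load the index table and turn it to the next detent

ROBOT

A 6-joint arm with a two-finger parallel gripper is mounted at the origin on the work surface. World frame = base frame: x ahead of the robot, y to its left, z up, the work surface at z = 0. Lengths are in m, angles in degrees, forces in N, time in s.
With the tool pointing down it reaches from about 0.325 to 0.9 m from the base axis. Payload 6.1 kg.
Tool frame: the origin (TCP) lies midway between the tips of the shut fingers; the grasp point (between the pads) lies 19 mm behind it; z points along the fingers, y is the line along which they close (so a half turn about z gives the same grasp; the last joint's range is limited). The gripper opens to 87 mm and grips with 3 to 60 N. Pads are 19 mm wide; open, the fingers measure 117 mm over their backs; the gripper's body (75 mm by 190 mm) begins 51 mm behind the grasp point.
Start: joints at [-83.944, 12.628, 87.462, -0, 79.91, -7.225], TCP at [0.144, -0.608, 0.223] pointing down, gripper open.
Joint ranges: [-170.65, 170.65], [-52.31, 119.04], [5.05, 147.46], [-71.25, 251.25], [11.57, 151.72], [-153.62, 153.62]. Speed limits (degrees/s): [147.25, 147.25, 172.46, 180, 180, 180].

INTERFACE

Orientations are given as [roll, pitch, yaw] about the fixed x, y, z axes, in that order (R = Rz(yaw) Ry(pitch) Rx(roll)).
In Python, from workcell import monitor, cams, job gives the robot as it stands.
- The arm moves only by the shell command python3 -m inch 'ROWS' [OPENING] [FORCE]. ROWS is a JSON object of lists of equal length, an entry for each row: "xyz": the shift along the tool's x, y, z in mm, a list of three; "delta_rot": the turn, a rotation vector about the tool's x, y, z in degrees, a list of three. In form: {"xyz": [[dx, dy, dz], ...], "delta_rot": [[wx, wy, wz], ...]}. A call has 1 to 20 rows; each row shifts and turns the commanded pose from where the row before left it, along the tool's axes as they then stand; what a row does not reach is not made up. A row lasts 1/12 s, in which the tool goes at most 41.7 mm and 7.16 degrees, less where a joint would pass 70% of its speed; a pose out of reach is approached as far as the arm can. A call is refused whole if a number of a shift passes 41.7 or a number of a turn 7.16, either way. A call with a gripper value outside its range is refused whole. OPENING is the finger opening in mm, from 0 to 87, set as the call begins (- or left out, the last holds). The fingers move at their own pace and stop on an object; FORCE is the grip in N (left out, the last holds). Time passes only in rows, so rows that do not move let the fingers close. It gives the time, the measured TCP pose, the force, the opening and the grip force at its end, in the units of the state.
- monitor.get_obs(): the state, without advancing time (a new reading comes with each control period).
- cams.get_image(name): name is "side" or "top" or "wrist"; returns a dict with "image" (420x560x3 uint8, blue, green, red), "fovy" (degrees; the focal length in pixels is half the picture's height over the tangent of half this angle, whatever the lens; pixels are square), "cx", "cy" (the principal point, pixels), "world_to_cam" (4x4, takes a point from world to camera coordinates); the wrist camera has in their place "hand_eye" (4x4, takes a point from camera to tool coordinates, whose origin is the TCP and whose axes are the flange's). Camera axes: x right, y down, z forward; pixel columns grow to the right and rows downward; lengths in m; the calibration is good to about 2 mm. A picture is of the moment at which its call begins: read the wrist's pose just before it. There is no depth.
- job.job_done(): hands the job in; it is judged then, once.
The state is a dict: "time_s": time; "joint_positions": joint angles; "qvel": joint speeds; "joint_efforts": joint torques, N m; "tcp_pos": TCP position; "eef_rot": TCP orientation; "force": force on the tool from outside, world axes, zero at the start; "ft_torque": the same for the moment, N m; "finger_gap": finger opening in m; "finger_force": force on a finger pad.
Only numpy, scipy, OpenCV 4.12 (cv2) and the standard library are available. Lean on these libraries where they do the work, as an engineer would, in place of code of your own. Each camera call takes 0.05 s, during which the arm holds its last target. There are 200 camera calls.

TASK

First set the loose brass hub, flange down, into the empty nest of the index table so that it sits flat between the pins, and let go of it. Then gently push the table round anticlockwise (seen from above, the way the yellow arrows point) until it clicks into its next detent, which must be found by feel; do not force it, and leave the table in that detent with the hub still seated and the things standing around undisturbed.

Things in the scene. Friction and masses are not known exactly. Their poses are not given: they have to be found in the camera images.
- hub: Loose brass hub: round flange 40 mm diameter and 8 mm thick at the bottom, round boss 22 mm diameter on top of it up to 46 mm height. Origin at the centre of the underside, z up. About 140 g. It stands upright on the work surface at the start; grip it by the boss.
- indexer: Index table unit, fixed: foot 224 mm diameter, white drum, turning dial. Origin on the dial's axis at the work surface. On its own +y side a blue sensor head, 44 mm wide, 146 to 192 mm from the axis, 103 mm high; a low orange tab 114 to 128 mm from the axis. The robot must not press any part of the unit with more than 15 N, nor press the hub on it with more than 25 N.
- dial (a joint): Angle of the dial on the unit, rad, growing anticlockwise from above. Four detents 90 degrees apart; the dial starts left between two of them, at 0.50 to 0.95 rad. The next detent lies near 1.57 rad, but its setting is adjustable and unmarked: up to 0.22 rad either way. Between detents the dial turns with steady friction (3 to 6 N at a peg) and stays where it is left.
- dial_axis (a point): Centre of the dial's flat top, 56 mm high; the dial is an aluminium disc 216 mm diameter, 14 mm thick. Feel of a detent: within about 0.06 rad of it the dial is drawn in by itself (the force on a pushing finger drops), then it holds firmly and the force rises steeply; leaving it again takes more than 15 N at a peg.
- plunger (a joint): Lift of the spring detent plunger inside the unit, m; an orange tab beside the dial moves up with it. About 0.001 while the dial is between detents, about 0.0055 when the plunger has dropped fully into a detent groove.
- nest (a point): Centre of the empty nest on the dial's top (56 mm high), 62 mm from the axis, turning with the dial: a blue spot 40 mm across among six steel pins, 6 mm thick, 8 mm high, with 1.5 mm play round the hub's flange. The other three nests, each 90 degrees on, hold steel hubs of the same shape, fixed to the dial.
- peg0 (a point): Top centre of an upright orange push peg on the dial, 12 mm diameter, 32 mm high above the dial's top, 94 mm from the dial's axis, 45 degrees anticlockwise of the empty nest. It turns with the dial; push sideways against it.
- peg1 (a point): Top centre of the same kind of peg, 135 degrees anticlockwise of the empty nest.
- peg2 (a point): Top centre of the same kind of peg, 225 degrees anticlockwise of the empty nest.
- peg3 (a point): Top centre of the same kind of peg, 315 degrees anticlockwise of the empty nest.
- ring_gauge: Bystander: loose steel ring lying flat, 60 mm outside and 34 mm inside diameter, 18 mm high; origin at the centre of its underside.
- bottle: Bystander: loose white closed bottle with blue cap, 44 mm diameter, 85 mm high, standing; origin at the centre of its underside.
- block_case: Bystander: loose dark wooden case 60 x 45 x 28 mm; origin at the centre of its underside.

How it is judged:
By the outcome, as a careful person would: the job done as asked, in the order asked, and still so for the second after the job is handed in, with the robot touching nothing.
It also fails if it takes over 72 s, if anything falls off the work surface, if the arm or the gripper's body presses on something with over 40 N, if the wrist force passes 120 N, or if a joint passes its speed limit or range.

## Working session

There is one attempt and no reset: what is moved stays moved. The work goes in short steps, Python scripts to look and compute and a shell command to move; the robot and the scene stay as the last step left them, time stands still between calls to the robot, and variables do not carry over. Pictures are saved under pics/ and viewed, at most 10 in all, crops included, and the job is handed in when it is done.

```bash
ls; mkdir -p pics; cat > h.py <<'E'
import numpy as np, cv2
from workcell import monitor, cams, job
from scipy.spatial.transform import Rotation as R
def Tt():
    o=monitor.get_obs(); T=np.eye(4); T[:3,:3]=R.from_euler('xyz',o['eef_rot'],degrees=True).as_matrix(); T[:3,3]=o['tcp_pos']; return T
def cam(n):
    T=Tt(); d=cams.get_image(n)
    d['c2w']=T@np.array(d['hand_eye']) if n=='wrist' else np.linalg.inv(np.array(d['world_to_cam']))
    h=d['image'].shape[0]; d['f']=h/2/np.tan(np.radians(d['fovy'])/2); return d
def ray(d,u,v):
    r=np.array([(u-d['cx'])/d['f'],(v-d['cy'])/d['f'],1.]); return d['c2w'][:3,3],d['c2w'][:3,:3]@r
def onz(d,u,v,z):
    p,r=ray(d,u,v); return p+r*(z-p[2])/r[2]
def tri(d1,a,d2,b):
    p,r=ray(d1,*a);q,s=ray(d2,*b); k=np.linalg.lstsq(np.c_[r,-s],q-p,rcond=None)[0]
    A,B=p+k[0]*r,q+k[1]*s; return (A+B)/2,np.linalg.norm(A-B)
def proj(d,P):
    c=np.linalg.inv(d['c2w'])@np.append(P,1); return c[:2]/c[2]*d['f']+[d['cx'],d['cy']]
E
python3 - <<'E'
from h import *
print(monitor.get_obs())
ims=[]
for n in('top','side','wrist'):
    d=cam(n); cv2.imwrite(f'pics/{n}0.png',d['image']); print(n,d['fovy'],d['cx'],d['cy'],d['c2w'].round(3).tolist(),[k for k in d])
E
```

```text
pics
{'time_s': 0.0, 'joint_positions': array([-8.39443096e+01,  1.26761210e+01,  8.75254845e+01,  1.58876367e-03,
        7.99126948e+01, -7.22804232e+00]), 'qvel': array([-0.07573941,  0.00997878,  0.04272239,  0.03228188,  0.00211393,
       -0.03738581]), 'joint_efforts': array([-1.69919349e-03, -4.94615757e+01, -3.87371886e+01,  7.00518745e-02,
        5.72225580e-02, -1.90298274e-04]), 'tcp_pos': array([ 0.14351417, -0.60764905,  0.22143037]), 'eef_rot': array([-1.79886805e+02, -1.59323312e-02,  1.32834372e+01]), 'force': array([-0.36819463, -0.26740161,  0.1372695 ]), 'ft_torque': array([-0.01847825, -0.02062849, -0.01056741]), 'finger_force': 0.0, 'finger_gap': 0.0872208226291012}
top 45.23473143144322 268.19866713700975 204.3008063217698 [[0.026, -0.998, 0.054, 0.486], [-1.0, -0.025, 0.003, -0.013], [-0.002, -0.055, -0.999, 1.302], [0.0, 0.0, 0.0, 1.0]] ['image', 'fovy', 'cx', 'cy', 'world_to_cam', 'c2w', 'f']
side 51.847007615934494 278.56184465791415 215.97560577171433 [[0.94, -0.173, 0.292, 0.272], [-0.339, -0.539, 0.771, -0.716], [0.024, -0.824, -0.566, 0.623], [0.0, 0.0, 0.0, 1.0]] ['image', 'fovy', 'cx', 'cy', 'world_to_cam', 'c2w', 'f']
wrist 59.2119398544287 276.13661260043546 207.81273680340777 [[0.229, -0.942, -0.246, 0.21], [-0.973, -0.222, -0.057, -0.591], [-0.001, 0.253, -0.968, 0.383], [0.0, 0.0, 0.0, 1.0]] ['image', 'fovy', 'cx', 'cy', 'hand_eye', 'c2w', 'f']
```

View pics/top0.png

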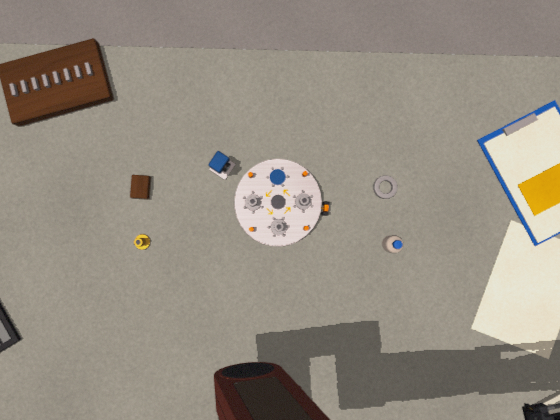

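View pics/side0.png

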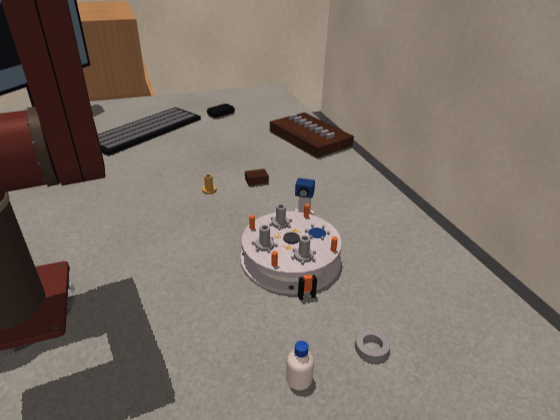

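Top view: the dial centre is near (278,202), the empty nest (blue) at (278,177), and the pegs at (305,174), (251,174), (252,229) and (306,228). The loose hub is at (142,242), the sensor head at (220,162), the case at (140,187), the bottle at (395,244) and the ring at (385,187). Side view: the hub is at (209,183) and the dial centre at (291,238).

```bash
cat >> h.py <<'E'
def blobs(d,lo,hi,amin=10,roi=None):
    m=cv2.inRange(cv2.cvtColor(d['image'],cv2.COLOR_BGR2HSV),lo,hi)
    if roi: z=np.zeros_like(m); a,b,c,e=roi; z[b:e,a:c]=m[b:e,a:c]; m=z
    n,l,s,c=cv2.connectedComponentsWithStats(m)
    return [(c[i].round(1),s[i].tolist()) for i in range(1,n) if s[i][4]>=amin],m
E
python3 - <<'E'
from h import *
t=cam('top');s=cam('side')
OR=((3,150,120),(14,255,255)); YE=((15,120,60),(32,255,255)); BL=((100,130,60),(125,255,255))
for n,d,roi in(('top',t,(120,140,420,270)),('side',s,(190,160,400,330))):
    for k,(lo,hi) in dict(OR=OR,YE=YE,BL=BL).items():
        print(n,k,[(c.tolist(),a) for c,a in blobs(d,lo,hi,8,roi)[0]])
print('dial',onz(t,278,202,.056),'nest',onz(t,278,177,.056),'hub',onz(t,142,242,.02),'case',onz(t,140,187,.028),'sens',onz(t,220,160,.1))
print('dial tri',tri(t,(278,202),s,(291,238)),'nest',tri(t,(278,177),s,(317,233)),'bottlecap',tri(t,(398,244),s,(301,349)))
E
```

```text
top OR []
top YE [([304.5, 173.2], [303, 171, 4, 5, 12]), ([250.1, 174.2], [249, 172, 3, 5, 12]), ([267.5, 194.1], [266, 191, 5, 6, 14]), ([285.5, 191.8], [283, 190, 7, 6, 12]), ([325.1, 207.3], [321, 204, 8, 7, 32]), ([287.4, 208.6], [285, 207, 5, 6, 12]), ([271.0, 212.1], [269, 210, 4, 4, 9]), ([250.5, 228.5], [249, 227, 4, 4, 12]), ([305.6, 227.4], [304, 226, 4, 4, 13]), ([142.0, 241.4], [134, 234, 16, 16, 184])]
top BL [([218.3, 161.3], [209, 151, 20, 21, 236]), ([277.0, 176.5], [270, 170, 15, 14, 166]), ([397.1, 244.2], [393, 241, 9, 8, 58])]
side OR [([306.3, 209.9], [304, 204, 6, 13, 47]), ([251.7, 221.3], [249, 215, 6, 14, 57]), ([333.9, 243.3], [332, 237, 5, 15, 53]), ([274.0, 257.8], [272, 251, 6, 15, 59]), ([307.6, 282.5], [304, 275, 8, 17, 114])]
side YE [([208.4, 185.4], [202, 174, 14, 20, 176]), ([293.6, 230.1], [292, 229, 4, 4, 10]), ([276.9, 235.7], [275, 233, 5, 5, 11]), ([288.6, 247.3], [287, 246, 4, 3, 9])]
side BL [([304.9, 184.4], [296, 179, 19, 19, 165]), ([317.0, 232.4], [309, 228, 17, 10, 121])]
dial [ 0.5607011  -0.03280935  0.056     ] nest [ 0.62286958 -0.03128615  0.056     ] hub [0.45238806 0.30920604 0.02      ] case [0.59158045 0.31773093 0.028     ] sens [0.65549998 0.10954617 0.1       ]
dial tri (array([ 0.56095957, -0.03291359,  0.05749697]), np.float64(0.0007398532025660634)) nest (array([ 0.6231601 , -0.03139158,  0.05551521]), np.float64(0.000511008762715501)) bottlecap (array([ 0.46441587, -0.32509647,  0.07799707]), np.float64(0.00118512208802261))
```

```bash
python3 -m inch '{"xyz":[[26.7,-27.3,0],[26.7,-27.3,0],[26.7,-27.3,0],[26.7,-27.3,0],[26.7,-27.3,0],[26.7,-27.3,0],[26.7,-27.3,0],[26.7,-27.3,0],[26.7,-27.3,0],[26.7,-27.3,0],[26.7,-27.3,0],[26.7,-27.3,0],[26.7,-27.3,0],[26.7,-27.3,0]],"delta_rot":[[0,0,0],[0,0,0],[0,0,0],[0,0,0],[0,0,0],[0,0,0],[0,0,0],[0,0,0],[0,0,0],[0,0,0],[0,0,0],[0,0,0],[0,0,0],[0,0,0]]}' 60
python3 -m inch '{"xyz":[[11.5,-36.6,0],[11.5,-36.6,0],[11.5,-36.6,0],[11.5,-36.6,0],[11.5,-36.6,0],[11.5,-36.6,0],[11.5,-36.6,0],[11.5,-36.6,0],[11.5,-36.6,0],[11.5,-36.6,0],[11.5,-36.6,0],[11.5,-36.6,0],[0,0,0],[0,0,0],[0,0,0],[0,0,0],[0,0,0],[0,0,0],[0,0,0],[0,0,0]],"delta_rot":[[0,0,0],[0,0,0],[0,0,0],[0,0,0],[0,0,0],[0,0,0],[0,0,0],[0,0,0],[0,0,0],[0,0,0],[0,0,0],[0,0,0],[0,0,-7],[0,0,-7],[0,0,-7],[0,0,-7],[0,0,-7],[0,0,-7],[0,0,-7],[0,0,-7]]}'
python3 - <<'E'
from h import *
d=cam('wrist'); cv2.imwrite('pics/w1.png',d['image'])
print(Tt().round(3).tolist(), monitor.get_obs()['joint_positions'].round(1))
b,m=blobs(d,(15,120,60),(32,255,255),200); print([(c.tolist(),a,onz(d,*c,.02)) for c,a in b])
np.save('w1.npy',d['c2w'])
E
```

```text
time_s: 1.42
tcp_pos: [0.4202, -0.1487, 0.2228]
eef_rot: [180.0, -0.0, 13.3]
force: [0.4, -1.0, -0.6]
finger_gap: 0.0599
finger_force: 0.0
time_s: 3.08
tcp_pos: [0.4529, 0.3087, 0.2224]
eef_rot: [-180.0, 0.0, 69.6]
force: [-0.5, -0.2, -1.0]
finger_gap: 0.0602
finger_force: 0.0
[[0.341, 0.94, -0.0, 0.453], [0.94, -0.341, -0.0, 0.309], [-0.0, -0.0, -1.0, 0.222], [0.0, 0.0, 0.0, 1.0]] [26.   2.1 99.   0.  78.9 46. ]
[([276.2, 172.2], [258, 155, 38, 37, 999], array([0.45629873, 0.31909747, 0.02      ])), ([122.8, 289.7], [112, 257, 28, 66, 976], array([0.25614917, 0.25683184, 0.02      ])), ([429.6, 289.8], [413, 257, 29, 67, 998], array([0.56718211, 0.14091191, 0.02      ])), ([385.5, 345.3], [175, 333, 385, 21, 6101], array([0.50330083, 0.091263  , 0.02      ]))]
```

View pics/w1.png

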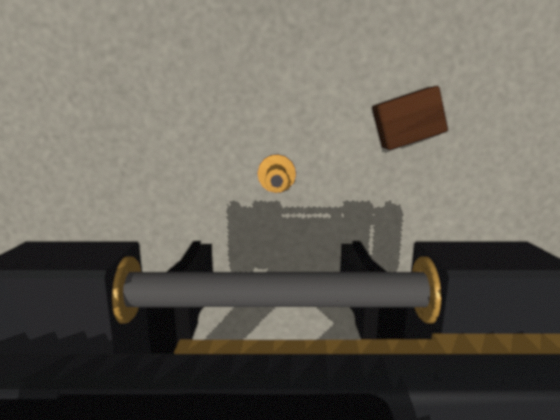

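Wrist view: the hub's flange is centred near (276.5,173) with the hole in the boss top at (277,180). The case is at (410,118), well clear of the hub.

```bash
python3 - <<'E'
from h import *
d=cam('wrist'); t=Tt()
f=onz(d,276.5,173,.006); b=onz(d,277,180.5,.046); print(f,b)
e=f-t[:3,3]; print('tool shift mm',(t[:3,:3].T@e*1000).round(1))
E
python3 -m inch '{"xyz":[[0,0,20],[0,0,30],[0,0,30],[0,0,0],[0,0,0]],"delta_rot":[[0,0,0],[0,0,0],[0,0,0],[0,0,0],[0,0,0]]}'
python3 - <<'E'
from h import *
d=cam('wrist'); t=Tt(); cv2.imwrite('pics/w2.png',d['image'])
b,m=blobs(d,(15,120,60),(32,255,255),200,(150,60,420,245)); print(b)
# boss top hole: dark spot inside hub
c,a=b[0]; x,y,w,h,_=a
g=cv2.cvtColor(d['image'],cv2.COLOR_BGR2GRAY)[y:y+h,x:x+w]
n,l,s,cc=cv2.connectedComponentsWithStats((g<90).astype('uint8')); print([((q+[x,y]).round(1),z.tolist()) for q,z in zip(cc[1:],s[1:]) if z[4]>15])
W=dict(d); W['c2w']=np.load('w1.npy')
ctr=(x+w/2-.5,y+h/2-.5)
print('flange tri',tri(W,(276.5,173),d,ctr))
for q,z in zip(cc[1:],s[1:]):
    if z[4]>15: print('hole tri',tri(W,(277,180.5),d,q+[x,y]),onz(d,*(q+[x,y]),.046))
f=onz(d,*ctr,.006); print(f,(t[:3,:3].T@(f-t[:3,3])*1000).round(1), t[:3,3])
cv2.imwrite('pics/w2c.png',cv2.resize(d['image'][y-15:y+h+15,x-15:x+w+15],None,fx=4,fy=4))
E
```

```text
[0.45544136 0.31607925 0.006     ] [0.45566073 0.31551577 0.046     ]
tool shift mm [ 7.800e+00 -2.000e-01  2.165e+02]
time_s: 3.6
tcp_pos: [0.4516, 0.308, 0.1411]
eef_rot: [-179.8, 0.2, 69.1]
force: [0.1, 0.0, 0.4]
finger_gap: 0.0598
finger_force: 0.0
[(array([277.8, 186.6]), [254, 164, 48, 50, 1626])]
[(array([279.2, 181.8]), [13, 14, 24, 11, 110]), (array([278.1, 199.6]), [17, 29, 15, 14, 160]), (array([259.8, 209.7]), [0, 41, 14, 9, 71])]
flange tri (array([0.45646698, 0.31958869, 0.02796613]), np.float64(0.0005965932598136151))
hole tri (array([ 0.35019486,  0.01257189, -1.68938909]), np.float64(0.002566234050526821)) [0.46032201 0.3273221  0.046     ]
hole tri (array([0.45567119, 0.31635803, 0.05009707]), np.float64(0.0006798243216822818)) [0.45501564 0.31555726 0.046     ]
hole tri (array([0.46187952, 0.3426673 , 0.18376491]), np.float64(0.007753203269269906)) [0.44006266 0.31326511 0.046     ]
[0.45457464 0.31537111 0.006     ] [  6.7  -0.9 137.1] [0.45303624 0.30879016 0.14312492]
```

View pics/w2c.png

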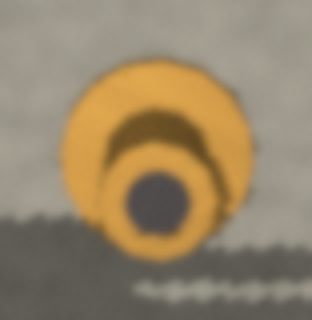

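The crop shows the flange ring with the boss top and its hole at about (278,199.6) in the full image. Triangulation puts the boss top near 0.05 m, against 0.046 m in the text. The hub centre is at about (0.455, 0.3157).

```bash
python3 -m inch '{"xyz":[[7.2,-0.6,20],[0,0,30],[0,0,30],[0,0,25],[0,0,15],[0,0,8],[0,0,0],[0,0,0]],"delta_rot":[[0,0,0],[0,0,0],[0,0,0],[0,0,0],[0,0,0],[0,0,0],[0,0,0],[0,0,0]]}' 60
python3 -m inch '{"xyz":[[0,0,0],[0,0,0],[0,0,0],[0,0,0],[0,0,0],[0,0,0],[0,0,0],[0,0,0],[0,0,0],[0,0,0]],"delta_rot":[[0,0,0],[0,0,0],[0,0,0],[0,0,0],[0,0,0],[0,0,0],[0,0,0],[0,0,0],[0,0,0],[0,0,0]]}' 0 20
```

```text
time_s: 4.32
tcp_pos: [0.4564, 0.3164, 0.0164]
eef_rot: [179.9, -0.1, 69.2]
force: [0.4, 0.3, 0.8]
finger_gap: 0.0596
finger_force: 0.0
time_s: 5.15
tcp_pos: [0.455, 0.3157, 0.0146]
eef_rot: [-180.0, 0.0, 69.3]
force: [-0.3, -0.3, 0.8]
finger_gap: 0.0216
finger_force: 20.0
```

```bash
python3 -m inch '{"xyz":[[0,0,-10],[0,0,-36],[0,0,-36],[0,0,-36],[0,0,-36],[0,0,-31],[-27.1,23.3,0],[-27.1,23.3,0],[-27.1,23.3,0],[-27.1,23.3,0],[-27.1,23.3,0],[-27.1,23.3,0],[-27.1,23.3,0],[-27.1,23.3,0],[-27.1,23.3,0],[-27.1,23.3,0],[-27.1,23.3,0],[-27.1,23.3,0],[0,0,0],[0,0,0]],"delta_rot":[[0,0,0],[0,0,0],[0,0,0],[0,0,0],[0,0,0],[0,0,0],[0,0,0],[0,0,0],[0,0,0],[0,0,0],[0,0,0],[0,0,0],[0,0,0],[0,0,0],[0,0,0],[0,0,0],[0,0,0],[0,0,0],[0,0,0],[0,0,0]]}'
python3 - <<'E'
from h import *
d=cam('wrist'); t=Tt(); cv2.imwrite('pics/w3.png',d['image']); np.save('w3.npy',d['c2w']); print(t[:3,3])
for n,(lo,hi) in dict(BL=((100,130,40),(125,255,255)),OR=((3,150,120),(14,255,255))).items():
    for c,a in blobs(d,lo,hi,60)[0]: print(n,c,a,onz(d,*c,.056))
E
```

```text
time_s: 6.82
tcp_pos: [0.6014, -0.0892, 0.1995]
eef_rot: [-180.0, -0.0, 69.1]
force: [-0.9, 0.2, -1.4]
finger_gap: 0.0217
finger_force: 20.0
[ 0.60103275 -0.08771957  0.19938386]
BL [277.2 114.7] [254, 91, 47, 48, 1754] [ 0.62556461 -0.02678909  0.056     ]
OR [246.3  23.4] [238, 12, 15, 19, 92] [0.62762091 0.0440283  0.056     ]
OR [ 75.8 101.2] [68, 94, 17, 16, 217] [0.47992422 0.04007127 0.056     ]
OR [316.4 193.1] [309, 183, 16, 20, 212] [ 0.63358874 -0.09867717  0.056     ]
```

View pics/w3.png

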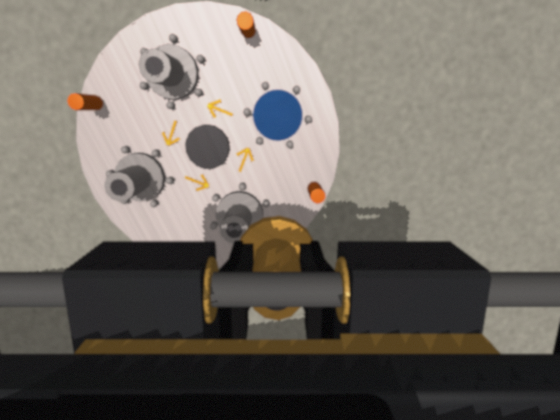

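The wrist view shows the nest's blue spot at (277,115) among its pins. The pegs' tops are at (246,20), (77,101) and (316,195), and the hub is upright in the grip.

```bash
python3 -m inch '{"xyz":[[10,0,10],[11,0,15],[10,0,15],[0,0,0],[0,0,0],[0,0,0]],"delta_rot":[[0,0,0],[0,0,0],[0,0,0],[0,0,0],[0,0,0],[0,0,0]]}'
python3 - <<'E'
from h import *
d=cam('wrist'); t=Tt(); cv2.imwrite('pics/w4.png',d['image']); print(t[:3,3])
W=dict(d); W['c2w']=np.load('w3.npy')
for n,(lo,hi) in dict(BL=((100,130,40),(125,255,255)),OR=((3,150,120),(14,255,255))).items():
    for c,a in blobs(d,lo,hi,60)[0]:
        p=onz(d,*c,.056); print(n,c,a,p)
        if n=='BL': print('tri',tri(W,(277.2,114.7),d,c),'shift',(t[:3,:3].T@(p-t[:3,3])*1000).round(1))
s=cam('side');tp=cam('top')
a=blobs(s,(100,130,60),(125,255,255),60)[0];b=blobs(tp,(100,130,60),(125,255,255),60)[0];print(a,b)
P=[]
for c,_ in a:
    for e,_ in b:
        X=tri(s,c,tp,e)
        if X[1]<.006: print('s/t',X)
E
```

```text
time_s: 7.37
tcp_pos: [0.6124, -0.0574, 0.16]
eef_rot: [180.0, 0.0, 69.4]
force: [-0.1, 1.0, -1.4]
finger_gap: 0.0215
finger_force: 20.0
[ 0.61280799 -0.05793457  0.16057828]
BL [278.8 163.4] [253, 138, 52, 52, 2116] [ 0.62542124 -0.02672769  0.056     ]
tri (array([ 0.62549078, -0.02676575,  0.05589661]), np.float64(0.00015539738826320424)) shift [ 33.6   0.6 104.6]
OR [244.5  69.5] [235, 57, 19, 21, 171] [0.62604264 0.04112176 0.056     ]
OR [ 51.8 153.5] [43, 145, 19, 18, 269] [0.47594115 0.03719234 0.056     ]
OR [327.6 255.3] [324, 250, 8, 12, 66] [ 0.635698   -0.10635062  0.056     ]
OR [251.6 331.7] [246, 320, 12, 21, 155] [ 0.55643825 -0.14767003  0.056     ]
[(array([303.1, 185.5]), [296, 179, 15, 19, 158]), (array([317. , 232.4]), [309, 228, 17, 10, 121]), (array([301. , 348.5]), [295, 341, 13, 16, 182])] [(array([512.5, 161.5]), [477, 101, 83, 144, 746]), (array([218.3, 161.3]), [209, 151, 20, 21, 239])]
s/t (array([0.65159483, 0.11547726, 0.08918156]), np.float64(0.004588213343230568))
```

View pics/w4.png

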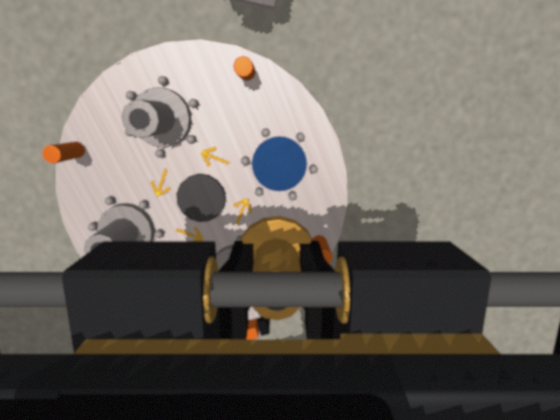

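The view is steady: the nest centre (279,163) triangulates to z = 0.056 m, and the spot is clear. I'll check where the hub's flange sits in the hand from its front edge in the same image.

```bash
python3 - <<'E'
from h import *
d=cam('wrist'); t=Tt(); z=.1595-.0145
b,m=blobs(d,(10,80,40),(32,255,255),100,(246,200,310,260))
ys,xs=np.nonzero(m)
for u in range(255,302,5):
    v=ys[xs==u].min() if (xs==u).any() else 0
    p=(t[:3,:3].T@(onz(d,u,v-.5,z)-t[:3,3])*1000); print(u,v,p.round(1),'cx',(p[0]-np.sqrt(400-p[1]**2)).round(1))
E
python3 -m inch '{"xyz":[[8.4,0.6,0],[8.4,0,0],[8.4,0,0],[8.4,0,0],[0,0,20],[0,0,20],[0,0,15],[0,0,10],[0,0,5],[0,0,0],[0,0,0]],"delta_rot":[[0,0,0],[0,0,0],[0,0,0],[0,0,0],[0,0,0],[0,0,0],[0,0,0],[0,0,0],[0,0,0],[0,0,0],[0,0,0]]}'
python3 - <<'E'
from h import *
print(monitor.get_obs()['force'])
s=cam('side'); cv2.imwrite('pics/s5.png',cv2.resize(s['image'][140:330,210:400],None,fx=3,fy=3,interpolation=cv2.INTER_CUBIC))
d=cam('wrist'); cv2.imwrite('pics/w5.png',d['image'])
E
```

```text
255 222 [ 16.4 -11.2  15.7] cx -0.2
260 220 [17.4 -8.7 15.7] cx -0.6
265 218 [18.5 -6.2 15.7] cx -0.6
270 217 [19.  -3.7 15.7] cx -0.7
275 216 [19.5 -1.2 15.7] cx -0.5
280 216 [19.5  1.3 15.7] cx -0.5
285 217 [19.   3.8 15.7] cx -0.7
290 219 [17.9  6.3 15.8] cx -1.0
295 221 [16.9  8.9 15.8] cx -1.0
300 224 [15.3 11.4 15.8] cx -1.1
time_s: 8.48
tcp_pos: [0.6253, -0.027, 0.09]
eef_rot: [180.0, -0.0, 69.3]
force: [0.5, 0.4, -1.4]
finger_gap: 0.0217
finger_force: 20.0
[ 0.45897203  0.37235071 -1.44679339]
```

View pics/w5.png

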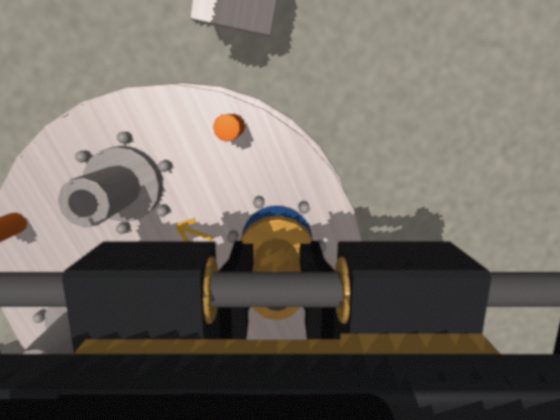

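The wrist view shows the hub over the spot. A blue crescent is visible beyond the flange at about (277,215), with nest pins at (259,202) and (304,207). I'll compare the two arcs.

```bash
cat > arc.py <<'E'
from h import *
from scipy.optimize import least_squares
def arcs(z):
    d=cam('wrist'); t=Tt(); out={}
    for n,lo,hi,zz in(('nest',(100,130,40),(125,255,255),.056),('hub',(10,80,40),(32,255,255),z)):
        m=blobs(d,lo,hi,5,(244,185,314,262))[1]; P=[]
        for u in range(252,304,3):
            v=np.nonzero(m[:,u])[0]
            if len(v): P.append((t[:3,:3].T@(onz(d,u,v.min()-.5,zz)-t[:3,3])*1000)[:2])
        P=np.array(P); out[n]=least_squares(lambda c:np.hypot(*(P-c).T)-20,[0,0],loss='soft_l1').x; print(n,len(P),out[n].round(2))
    print('go',(out['nest']-out['hub']).round(2))
E
python3 -c "
from arc import *
arcs(.0897-.0145)"
```

```text
nest 18 [-0.89 -0.87]
hub 18 [-0.66 -0.64]
go [-0.23 -0.23]
```

```bash
python3 -m inch '{"xyz":[[-0.2,-0.2,3],[0,0,4],[0,0,3],[0,0,2],[0,0,1],[0,0,0],[0,0,0]],"delta_rot":[[0,0,0],[0,0,0],[0,0,0],[0,0,0],[0,0,0],[0,0,0],[0,0,0]]}'
python3 -m inch '{"xyz":[[0,0,1],[0,0,1],[0,0,1],[0,0,0]],"delta_rot":[[0,0,0],[0,0,0],[0,0,0],[0,0,0]]}'
python3 -m inch '{"xyz":[[0,0,1],[0,0,1],[0,0,0]],"delta_rot":[[0,0,0],[0,0,0],[0,0,0]]}'
```

```text
time_s: 9.22
tcp_pos: [0.6246, -0.0273, 0.0764]
eef_rot: [-180.0, 0.0, 69.3]
force: [0.1, 0.0, -1.3]
finger_gap: 0.0213
finger_force: 20.0
time_s: 9.55
tcp_pos: [0.6244, -0.0273, 0.0733]
eef_rot: [-180.0, 0.0, 69.3]
force: [0.1, -0.2, -1.4]
finger_gap: 0.0213
finger_force: 20.0
time_s: 9.8
tcp_pos: [0.6244, -0.0273, 0.0713]
eef_rot: [-180.0, 0.0, 69.3]
force: [0.2, 0.4, -0.8]
finger_gap: 0.0212
finger_force: 20.0
```

```bash
python3 -m inch '{"xyz":[[0,0,0.5],[0,0,0]],"delta_rot":[[0,0,0],[0,0,0]]}'
python3 -m inch '{"xyz":[[0,0,0.4],[0,0,0]],"delta_rot":[[0,0,0],[0,0,0]]}'
```

```text
time_s: 9.97
tcp_pos: [0.6246, -0.0273, 0.0709]
eef_rot: [-180.0, 0.0, 69.3]
force: [-0.7, 0.9, -1.4]
finger_gap: 0.0214
finger_force: 20.0
time_s: 10.13
tcp_pos: [0.6247, -0.0273, 0.0707]
eef_rot: [180.0, -0.0, 69.3]
force: [-0.8, 1.0, -1.2]
finger_gap: 0.0215
finger_force: 20.0
```

```bash
python3 -m inch '{"xyz":[[0,0,0.4],[0,0,0],[0,0,0]],"delta_rot":[[0,0,0],[0,0,0],[0,0,0]]}'
python3 -m inch '{"xyz":[[0,0,0.4],[0,0,0],[0,0,0]],"delta_rot":[[0,0,0],[0,0,0],[0,0,0]]}'
```

```text
time_s: 10.38
tcp_pos: [0.6247, -0.0273, 0.0706]
eef_rot: [180.0, -0.0, 69.3]
force: [-1.4, -0.1, 2.5]
finger_gap: 0.0214
finger_force: 20.0
time_s: 10.63
tcp_pos: [0.6247, -0.0273, 0.0706]
eef_rot: [180.0, 0.0, 69.3]
force: [-3.5, 0.8, 5.3]
finger_gap: 0.0213
finger_force: 20.0
```

Contact came at z = 0.0706, the expected seat height. I'll release and lift clear.

```bash
python3 -m inch '{"xyz":[[0,0,-0.5],[0,0,0],[0,0,0],[0,0,0],[0,0,0]],"delta_rot":[[0,0,0],[0,0,0],[0,0,0],[0,0,0],[0,0,0]]}' 44
python3 -m inch '{"xyz":[[0,0,-5],[0,0,-15],[0,0,-30],[0,0,-30],[-20,0,-20],[-25,0,0],[-15,0,0],[0,0,0],[0,0,0]],"delta_rot":[[0,0,0],[0,0,0],[0,0,0],[0,0,0],[0,0,0],[0,0,0],[0,0,0],[0,0,0],[0,0,0]]}'
python3 - <<'E'
from h import *
d=cam('wrist'); t=Tt()
cv2.imwrite('pics/w6.png',d['image'])
b,m=blobs(d,(15,120,60),(32,255,255),200,(150,60,420,240)); print([(c.tolist(),a,onz(d,*c,.07)) for c,a in b])
E
```

```text
time_s: 11.05
tcp_pos: [0.6246, -0.0273, 0.0701]
eef_rot: [-180.0, 0.0, 69.3]
force: [-0.8, 0.7, -0.1]
finger_gap: 0.0423
finger_force: 0.0
time_s: 11.8
tcp_pos: [0.6026, -0.0838, 0.1695]
eef_rot: [-179.9, -0.0, 69.2]
force: [0.2, -0.1, 0.8]
finger_gap: 0.0443
finger_force: 0.0
[([277.2, 123.4], [249, 96, 56, 56, 2092], array([ 0.62458402, -0.02630669,  0.07      ]))]
```

View pics/w6.png

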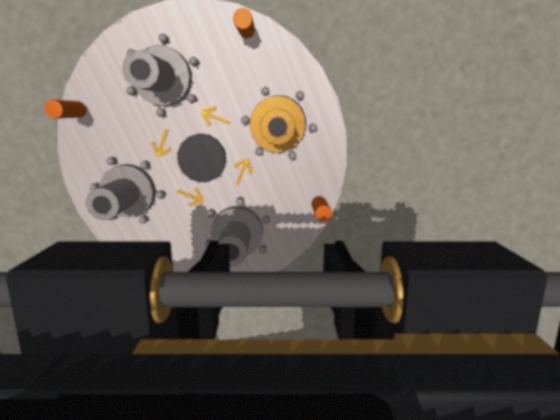

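Wrist view: the hub is seated flat and centred among its six pins at (277,123). The dial centre spot is at (201,158), and the pegs are at (244,22), (57,108) and (322,208). Next I'll compute the geometry for pushing peg1.

```bash
python3 - <<'E'
from h import *
d=cam('wrist'); t=Tt()
# dark hub disc of dial
g=cv2.cvtColor(d['image'],cv2.COLOR_BGR2GRAY); m=(g[125:190,165:235]<100).astype('uint8')
n,l,s,c=cv2.connectedComponentsWithStats(m); i=1+np.argmax(s[1:,4]); u=c[i]+[165,125]
C=onz(d,*u,.056); print('axis',u,s[i],C)
N=np.array([.6248,-.0270])
print('nest r,ang',np.hypot(*(N-C[:2])),np.degrees(np.arctan2(*(N-C[:2])[::-1])))
W3=None
for uv in((243.5,18.5),(54,108)):
    p=onz(d,*uv,.088); v=(p-C)[:2]; print('peg',p,np.hypot(*v),np.degrees(np.arctan2(v[1],v[0])))
print(t[:3,3],monitor.get_obs()['eef_rot'],monitor.get_obs()['joint_positions'].round(1))
tp=cam('top')
for c,a in blobs(tp,(5,120,60),(32,255,255),8,(235,160,320,240))[0]:
    p=onz(tp,*c,.088); v=(p-C)[:2]; print('top',c,p,np.hypot(*v),np.degrees(np.arctan2(v[1],v[0])))
E
```

```text
axis [201.84153318 158.47482838] [  13   10   48   48 1748] [ 0.56307383 -0.02987102  0.056     ]
nest r,ang 0.06179290520771085 2.663031915914011
peg [0.62765593 0.03951476 0.088     ] 0.0947904723827529 47.053569746699594
peg [0.49558473 0.03428557 0.088     ] 0.0931173796646553 136.45008857839485
[ 0.60290085 -0.08276534  0.16921476] [-1.79888115e+02 -2.55571138e-02  6.92654568e+01] [-15.3  12.9  93.    0.   74.2   5.5]
top [291.8 178.2] [ 0.61729619 -0.06425329  0.088     ] 0.06420440170516646 -32.378692057894526
top [250. 174.] [0.62493904 0.03711473 0.088     ] 0.0911833061348582 47.275737597250874
top [256.3 226.5] [0.49841658 0.0184625  0.088     ] 0.0807260124767552 143.22062058090074
top [265.  226.2] [ 0.4996723  -0.00245014  0.088     ] 0.0690771915460042 156.6117368398203
top [305.8 227.8] [ 0.49833388 -0.10067812  0.088     ] 0.09594221023401668 -132.43712287203124
top [262.  236.5] [0.47475706 0.00411886 0.088     ] 0.09463172580597505 158.95012137005807
top [254.5 238. ] [0.47069895 0.02204665 0.088     ] 0.10596490986653934 150.6626071569849
```

```bash
python3 -m inch '{"xyz":[[15.4,-22,0],[15.4,-22,0],[15.4,-22,0],[15.4,-22,0],[15.4,-22,0],[15.4,-22,0],[0,0,0],[0,0,0],[0,0,0],[0,0,0],[0,0,0],[0,0,0],[0,0,0],[0,0,0]],"delta_rot":[[0,0,0],[0,0,0],[0,0,0],[0,0,0],[0,0,0],[0,0,0],[0,0,6.1],[0,0,6.1],[0,0,6.1],[0,0,6.1],[0,0,6.1],[0,0,6.1],[0,0,0],[0,0,0]]}' 0 20
python3 -m inch '{"xyz":[[0,0,25],[0,0,30],[0,0,25],[0,0,12],[0,0,7],[0,0,0],[0,0,0]],"delta_rot":[[0,0,0],[0,0,0],[0,0,0],[0,0,0],[0,0,0],[0,0,0],[0,0,0]]}'
python3 - <<'E'
from h import *
s=cam('side'); cv2.imwrite('pics/s7.png',cv2.resize(s['image'][150:320,200:400],None,fx=3.5,fy=3.5,interpolation=cv2.INTER_CUBIC)); print(monitor.get_obs()['force'])
E
```

```text
time_s: 13.12
tcp_pos: [0.5124, 0.0504, 0.1699]
eef_rot: [-180.0, 0.0, 32.9]
force: [-0.0, -0.5, 0.7]
finger_gap: 0.0005
finger_force: 0.0
time_s: 13.7
tcp_pos: [0.5133, 0.0498, 0.0721]
eef_rot: [180.0, -0.0, 32.7]
force: [0.1, -0.8, 0.3]
finger_gap: 0.0004
finger_force: 0.0
[ 0.08585536 -0.09737959  0.45081805]
```

View pics/s7.png

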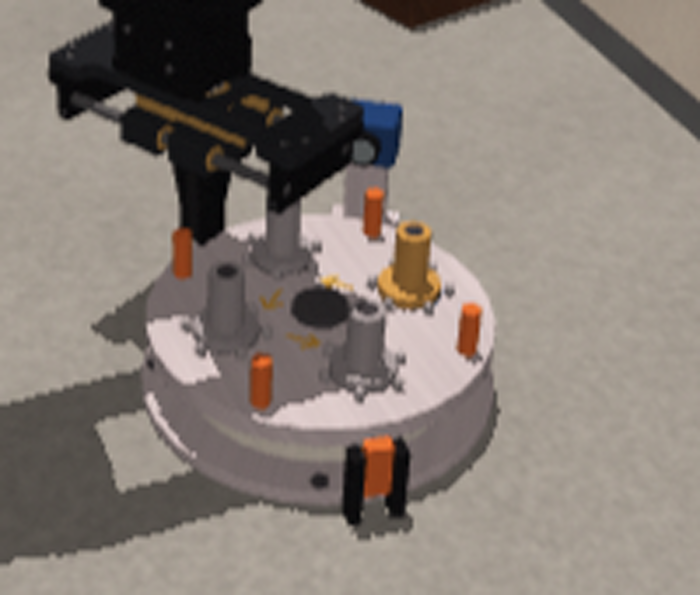

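The side view shows the fingers standing on the clockwise side of peg1, clear of it and of the steel hubs. The brass hub is seated at (412,265). I'll start pushing along the arc.

```bash
python3 -m inch '{"xyz":[[-2,0,0],[-2,0,0],[-2,0,0],[-2,0,0],[-2,0,0],[-2,0,0],[-2,0,0],[-2,0,0]],"delta_rot":[[0,0,-1.2],[0,0,-1.2],[0,0,-1.2],[0,0,-1.2],[0,0,-1.2],[0,0,-1.2],[0,0,-1.2],[0,0,-1.2]]}'
python3 -m inch '{"xyz":[[-2,0,0],[-2,0,0],[-2,0,0],[-2,0,0]],"delta_rot":[[0,0,-1.2],[0,0,-1.2],[0,0,-1.2],[0,0,-1.2]]}'
python3 -m inch '{"xyz":[[-2,0,0],[-2,0,0],[-2,0,0],[-2,0,0]],"delta_rot":[[0,0,-1.2],[0,0,-1.2],[0,0,-1.2],[0,0,-1.2]]}'
```

```text
time_s: 14.42
tcp_pos: [0.5011, 0.0406, 0.072]
eef_rot: [179.9, -0.2, 42.4]
force: [4.5, 3.6, -0.8]
finger_gap: 0.0009
finger_force: 2.5
time_s: 14.75
tcp_pos: [0.4953, 0.0351, 0.072]
eef_rot: [179.9, -0.2, 47.2]
force: [4.0, 3.5, -0.2]
finger_gap: 0.0004
finger_force: 2.5
time_s: 15.08
tcp_pos: [0.49, 0.0291, 0.072]
eef_rot: [179.9, -0.2, 52.0]
force: [4.3, 4.3, -1.1]
finger_gap: 0.0006
finger_force: 2.5
```

```bash
python3 -m inch '{"xyz":[[-2,0,0],[-2,0,0],[-2,0,0],[-2,0,0],[-2,0,0],[-2,0,0],[-2,0,0]],"delta_rot":[[0,0,-1.2],[0,0,-1.2],[0,0,-1.2],[0,0,-1.2],[0,0,-1.2],[0,0,-1.2],[0,0,-1.2]]}'
python3 -m inch '{"xyz":[[-2,0,0],[-2,0,0],[-2,0,0],[-2,0,0],[-2,0,0]],"delta_rot":[[0,0,-1.2],[0,0,-1.2],[0,0,-1.2],[0,0,-1.2],[0,0,-1.2]]}'
python3 - <<'E'
from h import *
t=Tt(); C=np.array([.563,-.030]); v=t[:2,3]-C
print('r',np.hypot(*v),'ang',np.degrees(np.arctan2(v[1],v[0])),'radial,tang force',monitor.get_obs()['force'][:2]@np.c_[v,[-v[1],v[0]]]/np.hypot(*v))
E
```

```text
time_s: 15.67
tcp_pos: [0.482, 0.0176, 0.072]
eef_rot: [179.9, -0.2, 60.4]
force: [3.5, 5.2, 0.8]
finger_gap: 0.0006
finger_force: 2.6
time_s: 16.08
tcp_pos: [0.4773, 0.0088, 0.072]
eef_rot: [179.9, -0.1, 66.4]
force: [3.8, 4.6, 0.4]
finger_gap: 0.0005
finger_force: 2.7
r 0.09404757119296053 ang 155.63858422893577 radial,tang force [-1.56537783 -5.7178678 ]
```

```bash
python3 -m inch '{"xyz":[[-2,0,0],[-2,0,0],[-2,0,0],[-2,0,0],[-2,0,0]],"delta_rot":[[0,0,-1.2],[0,0,-1.2],[0,0,-1.2],[0,0,-1.2],[0,0,-1.2]]}'
python3 -m inch '{"xyz":[[-1,0,0],[-1,0,0],[-1,0,0]],"delta_rot":[[0,0,-0.6],[0,0,-0.6],[0,0,-0.6]]}'
```

```text
time_s: 16.5
tcp_pos: [0.4736, -0.0005, 0.0719]
eef_rot: [179.9, -0.1, 72.4]
force: [3.9, 5.4, 0.1]
finger_gap: 0.0004
finger_force: 2.8
time_s: 16.75
tcp_pos: [0.4727, -0.0034, 0.0719]
eef_rot: [179.9, -0.1, 74.2]
force: [3.1, 4.8, 0.0]
finger_gap: 0.0002
finger_force: 2.7
```

```bash
python3 -m inch '{"xyz":[[-1,0,0],[-1,0,0],[-1,0,0]],"delta_rot":[[0,0,-0.6],[0,0,-0.6],[0,0,-0.6]]}'
```

```text
time_s: 17.0
tcp_pos: [0.4718, -0.0065, 0.0719]
eef_rot: [179.9, -0.1, 76.0]
force: [2.9, 3.3, 0.6]
finger_gap: 0.0002
finger_force: 2.4
```

```bash
python3 -m inch '{"xyz":[[-1,0,0],[-1,0,0],[-1,0,0]],"delta_rot":[[0,0,-0.6],[0,0,-0.6],[0,0,-0.6]]}'
```

```text
time_s: 17.25
tcp_pos: [0.4709, -0.0102, 0.0718]
eef_rot: [179.9, 0.0, 77.8]
force: [3.9, 1.6, 0.8]
finger_gap: -0.0001
finger_force: 1.7
```

The force is falling, so the dial is being drawn in. From here I'll take single small steps.

```bash
python3 -m inch '{"xyz":[[-1,0,0],[-0.5,0,0]],"delta_rot":[[0,0,-0.6],[0,0,-0.3]]}'
```

```text
time_s: 17.42
tcp_pos: [0.4692, -0.0118, 0.0711]
eef_rot: [-179.9, 0.0, 78.6]
force: [-1.2, -0.2, -0.6]
finger_gap: 0.0003
finger_force: 0.0
```

```bash
python3 -m inch '{"xyz":[[-0.5,0,0],[-0.5,0,0]],"delta_rot":[[0,0,-0.3],[0,0,-0.3]]}'; python3 - <<'E'
from h import *
t=Tt(); C=np.array([.563,-.030]); v=t[:2,3]-C
print('r',np.hypot(*v),'ang',np.degrees(np.arctan2(v[1],v[0])),'radial,tang force',monitor.get_obs()['force'][:2]@np.c_[v,[-v[1],v[0]]]/np.hypot(*v))
E
```

```text
time_s: 17.58
tcp_pos: [0.4686, -0.0125, 0.0707]
eef_rot: [-179.9, 0.0, 79.2]
force: [1.3, 0.8, -0.3]
finger_gap: 0.0003
finger_force: 0.0
r 0.09597887811222484 ang 169.4886377695663 radial,tang force [-1.08514415 -1.04589138]
```

```bash
python3 -m inch '{"xyz":[[-0.5,0,0],[-0.5,0,0]],"delta_rot":[[0,0,-0.3],[0,0,-0.3]]}'
```

```text
time_s: 17.75
tcp_pos: [0.469, -0.0134, 0.071]
eef_rot: [-179.9, 0.0, 79.8]
force: [-0.2, 0.5, -0.8]
finger_gap: 0.0004
finger_force: 0.0
```

```bash
python3 -m inch '{"xyz":[[-0.5,0,0],[-0.5,0,0]],"delta_rot":[[0,0,-0.3],[0,0,-0.3]]}'
```

```text
time_s: 17.92
tcp_pos: [0.4693, -0.0144, 0.0712]
eef_rot: [-180.0, 0.0, 80.4]
force: [-0.4, -0.1, -2.1]
finger_gap: 0.0004
finger_force: 0.0
```

```bash
python3 -m inch '{"xyz":[[-0.5,0,0],[0,0,0]],"delta_rot":[[0,0,-0.3],[0,0,0]]}'
```

```text
time_s: 18.08
tcp_pos: [0.4693, -0.0149, 0.0713]
eef_rot: [-180.0, 0.0, 80.7]
force: [-0.9, -0.2, 0.8]
finger_gap: 0.0004
finger_force: 0.0
```

```bash
python3 -m inch '{"xyz":[[-0.5,0,0],[0,0,0]],"delta_rot":[[0,0,-0.3],[0,0,0]]}'
```

```text
time_s: 18.25
tcp_pos: [0.4692, -0.0153, 0.0713]
eef_rot: [-180.0, 0.0, 81.0]
force: [-0.2, 0.2, -0.2]
finger_gap: 0.0007
finger_force: 0.0
```

```bash
python3 -m inch '{"xyz":[[-0.5,0,0],[0,0,0]],"delta_rot":[[0,0,-0.3],[0,0,0]]}'
```

```text
time_s: 18.42
tcp_pos: [0.4691, -0.0156, 0.0713]
eef_rot: [-180.0, -0.0, 81.3]
force: [0.6, 1.8, 0.6]
finger_gap: 0.0006
finger_force: 0.4
```

```bash
python3 -m inch '{"xyz":[[-0.5,0,0],[0,0,0]],"delta_rot":[[0,0,-0.3],[0,0,0]]}'
```

```text
time_s: 18.58
tcp_pos: [0.4691, -0.0159, 0.0713]
eef_rot: [-180.0, -0.0, 81.6]
force: [-0.2, 4.1, 0.0]
finger_gap: 0.0002
finger_force: 1.1
```

```bash
python3 -m inch '{"xyz":[[-0.5,0,0],[0,0,0]],"delta_rot":[[0,0,-0.3],[0,0,0]]}'
```

```text
time_s: 18.75
tcp_pos: [0.469, -0.0163, 0.0713]
eef_rot: [-180.0, -0.1, 81.9]
force: [0.2, 4.7, 1.1]
finger_gap: 0.0002
finger_force: 2.0
```

```bash
python3 -m inch '{"xyz":[[-0.5,0,0],[0,0,0]],"delta_rot":[[0,0,-0.3],[0,0,0]]}'
```

```text
time_s: 18.92
tcp_pos: [0.4689, -0.0166, 0.0713]
eef_rot: [-180.0, -0.1, 82.2]
force: [0.2, 5.8, 1.9]
finger_gap: 0.0006
finger_force: 2.6
```

```bash
python3 -m inch '{"xyz":[[-0.4,0,0],[0,0,0]],"delta_rot":[[0,0,-0.2],[0,0,0]]}'
```

```text
time_s: 19.08
tcp_pos: [0.4689, -0.0168, 0.0713]
eef_rot: [-180.0, -0.1, 82.4]
force: [0.3, 7.2, 0.6]
finger_gap: 0.0001
finger_force: 3.0
```

The force went to zero and then rose past the sliding friction (5.7 → 7.2 N), so the detent is holding. I'll back off, lift away and check.

```bash
python3 -m inch '{"xyz":[[2,0,0],[3,0,0],[3,0,0],[0,0,-10],[0,0,-30],[0,0,-35],[0,0,-35],[-35,0,0],[-35,0,0],[-20,0,0],[0,0,0],[0,0,0]],"delta_rot":[[0,0,0],[0,0,0],[0,0,0],[0,0,0],[0,0,0],[0,0,0],[0,0,0],[0,0,0],[0,0,0],[0,0,0],[0,0,0],[0,0,0]]}'
python3 - <<'E'
from h import *
s=cam('side'); w=cam('wrist'); tp=cam('top'); print(monitor.get_obs()['force'])
print('tab side',[(c.tolist(),a) for c,a in blobs(s,(3,150,120),(14,255,255),8,(290,265,330,310))[0]])
print('hub side',[(c.tolist(),a) for c,a in blobs(s,(15,120,60),(32,255,255),60,(190,160,400,330))[0]])
C=np.array([.5607,-.0328])
print('sensor top',[c for c,a in blobs(tp,(100,130,60),(125,255,255),50,(190,130,420,260))[0]])
for c,a in blobs(tp,(15,100,60),(32,255,255),60,(200,140,320,260))[0]: v=onz(tp,*c,.07)[:2]-C; print('hub top',c,a,np.hypot(*v),np.degrees(np.arctan2(v[1],v[0])))
a=cv2.resize(s['image'][150:330,200:380],(500,500),interpolation=cv2.INTER_CUBIC)
b=cv2.resize(w['image'],(300,225)); cv=np.zeros((500,800,3),'uint8'); cv[:,:500]=a; cv[:225,500:]=b; c=cv2.resize(tp['image'][130:270,120:420],(300,140)); cv[230:370,500:]=c
cv2.imwrite('pics/f8.png',cv)
E
```

```text
time_s: 20.08
tcp_pos: [0.458, -0.0999, 0.1821]
eef_rot: [180.0, 0.0, 82.2]
force: [0.0, 0.2, -0.8]
finger_gap: 0.0003
finger_force: 0.0
[ 0.55179294 -0.31060663 -0.21948972]
tab side [([309.1, 265.8], [307, 265, 5, 3, 12]), ([307.9, 280.9], [304, 273, 9, 17, 118])]
hub side [([257.0, 174.3], [235, 170, 50, 9, 205]), ([301.7, 218.1], [293, 205, 18, 24, 256])]
sensor top [array([218.3, 161.3]), array([397.1, 244.1])]
hub top [260.5 184. ] [253, 176, 16, 16, 185] 0.06119564468147827 46.270498189351706
```

View pics/f8.png

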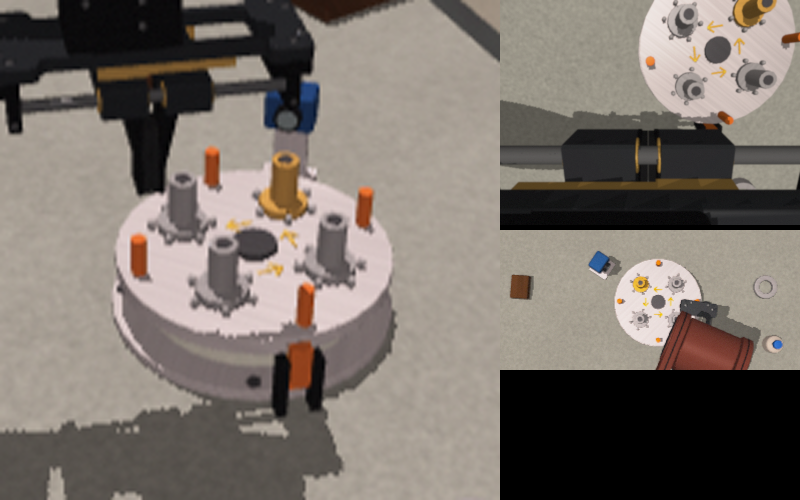

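The final views show the brass hub seated flat among its pins and turned to about 46°. The orange tab is about 2 px higher, so the plunger has dropped in. The case, ring, bottle and sensor have not moved, and the gripper is clear.

```bash
python3 -c "
from workcell import job; print(job.job_done())"
```

```text
the job is handed in; nothing more can be done
None
```

The job is handed in at about 20 s of the 72 s allowed: the brass hub is seated in the nest and released, the dial sits in its next detent (about 1.37 rad, found by feel with no reading over about 7 N), and the bystanders look undisturbed.

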